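Blow out the screwing nest and hold a housing in its corner

TASK

Blow the empty nest clean with the air duster clamped on it: press the duster's cap fully down for a moment and let it spring back up. Then put the white housing with the display window flat on the nest plate, window upwards and window end towards the end stop, press it into the corner so that it sits flush against the side fence and the end stop at once, and finish without letting go: the program ends while still holding it pressed into the corner, ready for its screws to be driven. Leave the other things on the bench where they are.

Things in the scene. Friction and masses are not known exactly. Their poses are not given: they have to be found in the camera images.
- fixture: The nest: an aluminium plate 190 x 320 x 8 mm fixed to the bench, with two low steel bars and a can holder on it. Origin at the centre of its underside on the bench; z up. Its x axis points to the side fence, its y axis to the end stop. Plate top at z = 8 mm. The can stands at x = 0, y = -112 mm.
- side_fence: The longer dark steel bar on the nest plate, 18 mm wide, 106 mm long, 10 mm high; origin at the centre of its underside, on the plate. Its face that the housing's long side must touch looks along the fixture's -x and lies at x = 60 mm of the fixture.
- end_stop: The shorter dark steel bar on the nest plate, square to the side fence, 18 mm wide, 48 mm long, 10 mm high; origin at the centre of its underside, on the plate. Its face that the housing's window end must touch looks along the fixture's -y and lies at y = 125 mm of the fixture. The two bars do not meet: there is a gap at the corner.
- nest (a point): Where the middle of the seated housing belongs: the centre, half-way up (21 mm above the plate), of a housing that sits in the corner against both bars; 28 mm from the side fence's face and 60 mm from the end stop's face. Axes as the fixture's.
- duster_cap (a joint): Travel of the duster's cap, m: 0 up at rest, grows as it is pressed, 0.006 fully down against its stop. Spring: about 3 N to start it, 8 N fully down; it comes back up by itself.
- cap_top (a point): Centre of the top of the duster's white cap, 26 mm across, 20 mm high, on a light grey can of 52 mm diameter clamped upright on the nest plate; the top is 166 mm above the bench and moves straight down when pressed. A thin black nozzle tube runs 68 mm from the cap towards the nest corner.
- housing_center (a point): Middle, half-way up, of the loose white plastic device housing, a box 56 (its x) x 120 (its y) x 42 mm (its z, up), about 0.2 kg, with a dark sunk display window in its top. It lies flat on the dark mat, window up. Its y axis runs along its length to the window end; when seated its axes are parallel to the fixture's, same way round. It can be gripped across its 56 mm width; both bars reach only 10 mm up its sides.
- housing: The same housing; origin at the centre of its underside. Smooth: it slides on the plate and along the bars with a friction of about 0.3.
- window (a point): Centre of the dark window floor (40 x 46 mm, 6 mm deep) of the housing, 27 mm from the housing's centre towards its window end (+y) and 36 mm above its underside.
- mat: Dark rubber bench mat 240 x 340 x 2 mm, fixed to the bench, carrying the housing and the rear cover; origin at the centre of its underside.
- rear_cover: Loose plain white cover without a window, 56 x 120 x 12 mm, on the mat; leave it. Origin at the centre of its underside.
- carton: Orange carton 100 x 150 x 42 mm with a black unit in it, beyond the nest and the mat; leave it. Origin at the centre of its underside.
- screwdriver: Screwdriver 170 mm long lying on the bench along its x axis, beyond the nest and the mat; leave it. Origin under it, between its ends.
- knife: Yellow utility knife 150 mm long, 18 mm high, lying on the bench along its x axis, beyond the nest and the mat; leave it. Origin under it, between its ends.
There are look-alikes about, which are no part of the job. Of the things that look like the housing, the smallest one is meant.

How it is judged (in metres and radians):
On the way, in this order (a step that is already met when the one before it is completed fails the run):
1. the duster's cap is fully down (at least 4.5 of 6 mm) for 0.2 s while the nest is still empty (value of joint duster_cap above 0.0045 m and horizontal distance between housing_center and nest above 0.1 m), for 0.2 s.
2. the cap has sprung back up while the nest is still empty (value of joint duster_cap below 0.001 m and horizontal distance between housing_center and nest above 0.1 m), for 0.1 s.
At the end, for the whole second after the job is handed in: Housing flat on the nest plate, window up and towards the end stop, within 3 mm of its seat, within 0.025 rad of the fences, at rest; over 1.5 N on the side fence, on the end stop and from the fingers; duster cap up (x of housing_center in the frame of nest between -0.003 and 0.003 m and y of housing_center in the frame of nest between -0.003 and 0.003 m and z of housing_center in the frame of nest between -0.003 and 0.003 m and angle between the y axis of housing and the y axis of fixture, either way round below 0.025 rad and angle between housing's own z axis and vertical below 0.03 rad and y of window in the frame of nest above 0.015 m and height (world z) of window above 0.036 m and contact force between housing and side_fence above 1.5 N and contact force between housing and end_stop above 1.5 N and contact force between housing and the fingers above 1.5 N and linear speed of housing below 0.01 m/s and value of joint duster_cap below 0.001 m); the arm keeps its last pose, push and grip.
It fails at once if the rear cover is moved more than 20 mm (distance of rear_cover from where it was at the start of the episode above 0.02 m).
It fails at once if the carton is moved more than 20 mm (distance of carton from where it was at the start of the episode above 0.02 m).
It fails at once if the screwdriver is moved more than 20 mm (distance of screwdriver from where it was at the start of the episode above 0.02 m).
It fails at once if the knife is moved more than 20 mm (distance of knife from where it was at the start of the episode above 0.02 m).
It also fails if it takes over 72 s, if anything falls off the work surface, if the arm or the gripper's body presses on something with over 40 N, if the wrist force passes 120 N, or if a joint passes its speed limit or range.

ROBOT

A 6-joint arm with a two-finger parallel gripper is mounted at the origin on the work surface. World frame = base frame: x ahead of the robot, y to its left, z up, the work surface at z = 0. Lengths are in mm, angles in rad, forces in N, time in s.
With the tool pointing down it reaches from about 275 to 975 mm from the base axis. Payload 8.4 kg.
Tool frame: the origin (TCP) lies midway between the tips of the shut fingers; the grasp point (between the pads) lies 19 mm behind it; z points along the fingers, y is the line along which they close (so a half turn about z gives the same grasp; the last joint's range is limited). The gripper opens to 92 mm and grips with 3 to 60 N. Pads are 20 mm wide; open, the fingers measure 128 mm over their backs; the gripper's body (75 mm by 189 mm) begins 69 mm behind the grasp point.
Start: joints at [-0.002, 0.353, 1.633, -0, 1.155, -0.002], TCP at [625.002, -0, 214.583] pointing down, gripper open.
Joint ranges: [-2.63, 2.63], [-0.92, 2.1], [0.06, 2.66], [-1.3, 4.44], [0, 2.69], [-3.02, 3.02]. Speed limits (rad/s): [2.22, 2.22, 2.79, 3.14, 3.14, 3.14].

INTERFACE

Orientations are given as a unit quaternion [x, y, z, w].
In Python, from rig import env gives the robot as it stands.
- The arm moves only by the tool drive_tool, never from a script. Its argument "targets" is a list of rows, each a list of 2 entries, a list of its own where there are three numbers: the shift along the tool's x, y, z in m, then the turn about the tool's z in rad. A call has 1 to 5 rows; each row shifts and turns the commanded pose from where the row before left it, along the tool's axes as they then stand; what a row does not reach is not made up. A row lasts 1/8 s, in which the tool goes at most 62.5 mm and 10.7 degrees, less where a joint would pass 70% of its speed; a pose out of reach is approached as far as the arm can. A call with a gripper value outside its range is refused whole. "grip" is the opening in per cent of the stroke, from 0 (shut) to 100 (fully open), set as the call begins (left out, the last holds). The fingers move at their own pace and stop on an object; "squeeze" is the grip in N (left out, the last holds). Time passes only in rows, so rows that do not move let the fingers close. It gives the time, the measured TCP pose, the force, the opening and the grip force at its end, in the units of the state.
- env.get_obs(): the state, without advancing time (a new reading comes with each control period).
- env.capture(name): name is "scene" or "side" or "wrist"; returns a dict with "img" (400x640x3 uint8, red, green, blue), "K" (3x3 intrinsics, pixels), "k1" (the pictures are not rectified: a ray, as slopes to the right and down, at radius r is drawn at 1 + k1 r^2 times it, then the intrinsics apply), "world_to_cam" (4x4, takes a point from world to camera coordinates). Camera axes: x right, y up, looking along -z (the intrinsics and any distortion apply to the point x, -y, -z); pixel columns grow to the right and rows downward; lengths in mm; the calibration is good to about 2 mm. A picture is of the moment at which its call begins. There is no depth.
- env.finish_job(): hands the job in; it is judged then, once.
The state is a dict: "t": time; "joint_pos": joint angles; "joint_vel": joint speeds; "tau": joint torques, N m; "ee_pos": TCP position; "tcp_rot": TCP orientation; "force": force on the tool from outside, world axes, zero at the start; "moment": the same for the moment, N m; "grip_width": finger opening in mm; "finger_force": force on a finger pad.
Only numpy, scipy, OpenCV 4.12 (cv2) and the standard library are available. Lean on these libraries where they do the work, as an engineer would, in place of code of your own. Each camera call takes 0.05 s, during which the arm holds its last target. There are 200 camera calls.

## Working session

There is one attempt and no reset: what is moved stays moved. The work goes in short steps, Python scripts to look and compute and a tool call to move; the robot and the scene stay as the last step left them, time stands still between calls to the robot, and variables do not carry over. Pictures are saved under pics/ and viewed, at most 10 in all, crops included, and the job is handed in when it is done.

Besides the shell and the picture viewer there is one more tool, called after "Request:" as name(argument=value, ...) on one line, values as JSON. drive_tool: Moves the arm, as the interface text tells. Its arguments: {"type":"object","properties":{"targets":{"type":"array","items":{"type":"array"}},"grip":{"type":"number"},"squeeze":{"type":"number"}},"required":["targets"]}

```bash
mkdir -p pics; cat > h.py <<'E'
import numpy as np, cv2, pickle
from rig import env
def snap(n,f):
    c=env.capture(n); cv2.imwrite(f'pics/{f}.png',c['img'][:,:,::-1]); pickle.dump({k:c[k] for k in c},open(f'pics/{f}.pkl','wb')); return c
def load(f): return pickle.load(open(f'pics/{f}.pkl','rb'))
def ray(c,u,v):
    K=np.array(c['K']);p=np.array([(u-K[0,2])/K[0,0],(v-K[1,2])/K[1,1]]);q=p.copy()
    for _ in range(30): q=p/(1+c['k1']*(q@q))
    T=np.array(c['world_to_cam']);R=T[:3,:3];o=-R.T@T[:3,3]
    return o,R.T@np.array([q[0],-q[1],-1])
def onz(c,u,v,z):
    o,d=ray(c,u,v);return o+d*(z-o[2])/d[2]
def proj(c,P):
    T=np.array(c['world_to_cam']);p=T[:3,:3]@np.array(P,float)+T[:3,3];q=np.array([p[0],-p[1]])/-p[2]
    q=q*(1+c['k1']*(q@q));K=np.array(c['K']);return np.array([K[0,0]*q[0]+K[0,2],K[1,1]*q[1]+K[1,2]])
E
python3 - <<'E'
from h import *
a=snap('scene','s0');b=snap('side','d0');w=snap('wrist','w0')
for c in(a,b,w):
    o,d=ray(c,320,200);print(o.round(),d.round(2),c['k1'])
o=env.get_obs();print(o['t'],o['tcp_rot'],o['ee_pos'],o['force'])
E
```

```text
[1247.  220. 1225.] [-0.55 -0.21 -0.81] -0.0615293107852594
[-186. -988.  759.] [ 0.52  0.68 -0.52] -0.027899271105748212
[625.  66. 383.] [ 0.01 -0.23 -0.97] -0.044068627075239966
0.15 [ 7.07095846e-01  7.07117536e-01 -3.51325773e-04 -3.61190950e-04] [6.24658249e+02 2.83595925e-02 2.14054130e+02] [0.36048975 0.44033307 0.47096969]
```

View pics/s0.png

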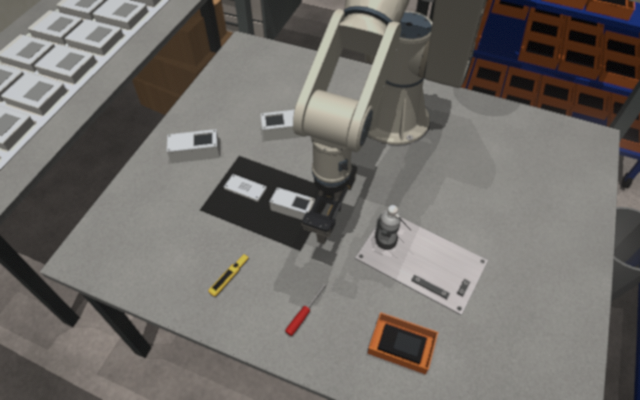

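View pics/d0.png

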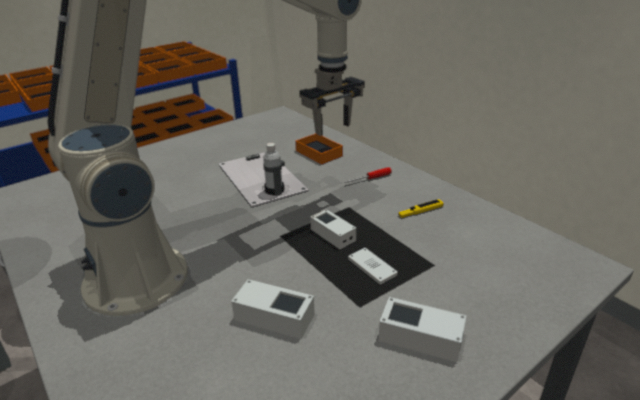

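The scene view shows the mat housing at (293,203). It could be confused with the big white boxes at (192,145) and (280,122), and with the windowless rear cover at (245,187). The rack units on the left are also similar. The housing on the mat is the smallest one with a window, so I choose that one and check it in close crops.

```bash
python3 - <<'E'
from h import *
s=load('s0')['img'];d=load('d0')['img']
def cr(i,u,v,w,h,k): return cv2.resize(i[v:v+h,u:u+w],None,fx=k,fy=k,interpolation=cv2.INTER_CUBIC)
A=cr(s,345,190,160,120,5)
cv2.imwrite('pics/c1.png',A[:,:,::-1])
B=np.vstack([np.hstack([cr(s,220,160,100,75,4),cr(d,300,195,100,75,4)]),np.hstack([cr(d,215,140,100,75,4),cr(s,365,195,100,75,4)])])
cv2.imwrite('pics/c2.png',B[:,:,::-1])
E
```

```text
(no output)
```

View pics/c1.png

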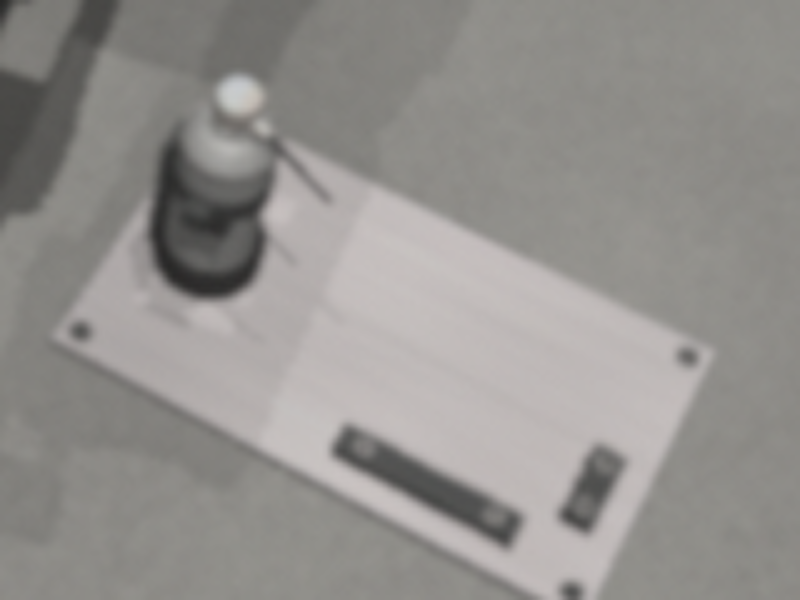

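View pics/c2.png

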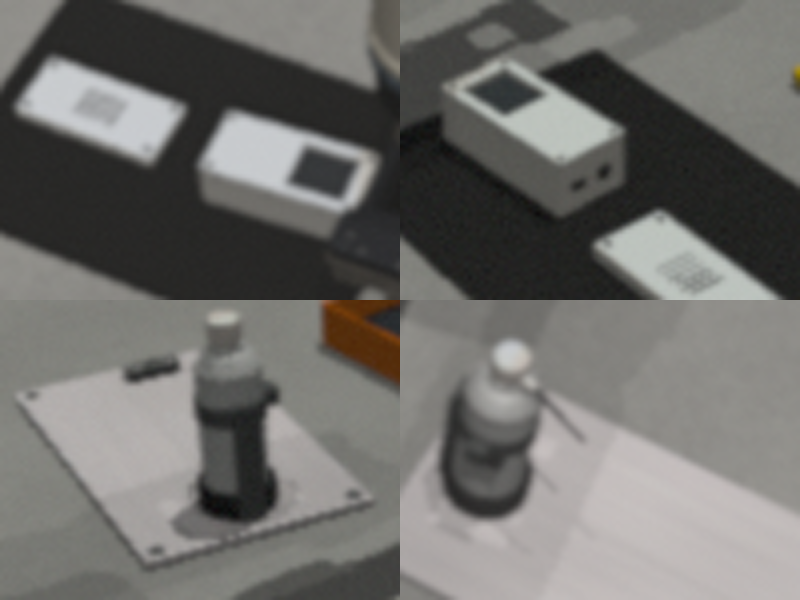

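The crops confirm it. The mat housing has its window at the right end in the scene view (towards +y), and the plain cover sits beside it. The nest corner is at the right end of the plate, and the cap top is at about crop pixel (240,95). Next I fit the poses.

```bash
cat > fit.py <<'E'
from h import *
from scipy.optimize import least_squares
def fit(obs,z0,x0,loss='soft_l1'):
    def f(p):
        c,s=np.cos(p[2]),np.sin(p[2]);r=[]
        for cam,uv,P in obs:
            r+=list(proj(cam,[p[0]+c*P[0]-s*P[1],p[1]+s*P[0]+c*P[1],z0+P[2]])-uv)
        return r
    r=least_squares(f,x0,x_scale=[100,100,1]);return r.x,np.array(f(r.x)).reshape(-1,2)
E
python3 - <<'E'
from fit import *
s=load('s0');d=load('d0')
def px(U,V,u0,v0,k): return np.array([u0+(U+.5)/k-.5,v0+(V+.5)/k-.5])
S=lambda U,V:px(U,V,345,190,5); D=lambda U,V:px(U,V-300,215,140,4)
o=[(s,S(52,337),(95,-160,8)),(s,S(715,350),(-95,160,8)),(d,D(150,568),(-95,-160,8)),(d,D(373,500),(95,-160,8)),(d,D(17,396),(-95,160,8))]
p,r=fit(o,0,[700,150,.2]);print('fix',p.round(3));print(r.round(1).tolist())
c,sn=np.cos(p[2]),np.sin(p[2])
f=lambda x,y:(p[0]+c*x-sn*y,p[1]+sn*x+c*y)
print('cap',f(0,-112),'nest',f(32,65))
print('cap scene',onz(s,*S(240,94),166).round(1),'side',onz(d,*D(223,317),166).round(1))
H=lambda U,V:px(U,V,220,160,4); G=lambda U,V:px(U-400,V,300,195,4)
o=[(s,H(228,108),(-28,-60,42)),(s,H(200,163),(28,-60,42)),(s,H(380,155),(-28,60,42)),
(d,G(508,60),(28,60,42)),(d,G(443,88),(-28,60,42)),(d,G(624,130),(28,-60,42)),(d,G(558,163),(-28,-60,42)),(d,G(563,217),(-28,-60,0))]
p,r=fit(o,2,[600,-100,.2]);print('hous',p.round(3));print(r.round(1).tolist())
print(onz(s,*H(100,105),14))
E
```

```text
fix [ 5.06510e+02  2.32619e+02 -1.76000e-01]
[[-1.0, -0.0], [-0.7, -0.2], [-1.0, -1.5], [0.3, -0.8], [-0.9, -0.9]]
cap (np.float64(486.854049693835), np.float64(122.35735434969811)) nest (np.float64(549.4204418420348), np.float64(290.9943804547551))
cap scene [485.8 124.6 166. ] side [486.5 121.6 166. ]
hous [ 4.79752e+02 -1.72089e+02  1.70000e-02]
[[-0.2, 0.3], [-0.9, 0.7], [-1.0, 0.1], [-0.7, -0.8], [-0.3, -0.5], [-0.1, 0.4], [0.2, 0.4], [-1.1, 0.2]]
[ 465.39713704 -337.10547414   14.        ]
```

Request:
drive_tool(targets=[[[0.0245,-0.0276,0],0],[[0.0245,-0.0276,0],0],[[0.0245,-0.0276,0],0],[[0.0245,-0.0276,0],0],[[0.0245,-0.0276,0],0]], grip=0, squeeze=20)

```text
t: 0.78
ee_pos: [485.9, 123.1, 214.4]
tcp_rot: [0.707, 0.707, -0.0, -0.0]
force: [0.1, -0.2, 0.2]
grip_width: 44.1
finger_force: 0.0
```

Request:
drive_tool(targets=[[[0,0,0],0],[[0,0,0],0],[[0,0,0],0]])

```text
t: 1.15
ee_pos: [487.7, 122.0, 214.5]
tcp_rot: [0.707, 0.707, 0.0, 0.0]
force: [-0.7, 0.2, -0.3]
grip_width: 14.0
finger_force: 0.0
```

```bash
python3 - <<'E'
from h import *
w=snap('wrist','w1');o=env.get_obs();print(o['ee_pos'],o['force'],o['grip_width'])
print(onz(w,320,200,166), proj(w,[486.5,122.5,166]))
E
```

```text
[487.64424234 121.95918576 214.49124804] [ 0.15769034  1.40618949 -0.2113187 ] 10.103614980861392
[492.06613959 135.8480393  166.        ] [312.17116377 218.12631563]
```

View pics/w1.png

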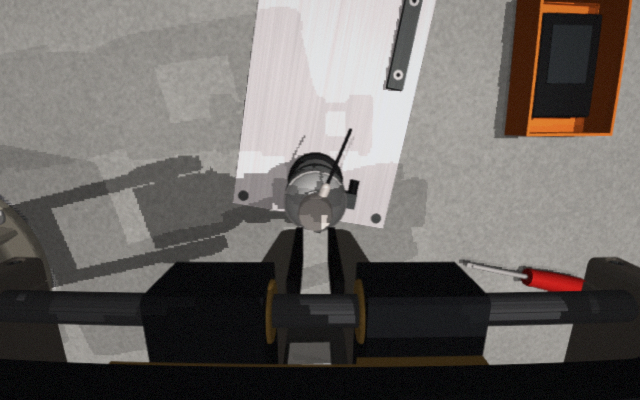

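The cap top is at about (316,212) in the wrist view and the closed finger tips are at about (318,232) on the same axis. The prediction was (312,218), so the agreement is within about 3 mm. Now I press.

Request:
drive_tool(targets=[[[0.001,0,0.018],0],[[0.001,0,0.018],0],[[0,0,0.009],0],[[0,0,0.004],0],[[0,0,0.003],0]])

```text
t: 1.82
ee_pos: [486.9, 124.1, 162.9]
tcp_rot: [0.707, 0.707, -0.0, -0.0]
force: [-4.3, -2.7, 6.6]
grip_width: 0.4
finger_force: 3.0
```

Request:
drive_tool(targets=[[[0,0,0.002],0],[[0,0,0],0]])

```text
t: 2.08
ee_pos: [486.9, 124.1, 161.2]
tcp_rot: [0.707, 0.707, -0.0, 0.0]
force: [-4.7, -3.3, 7.3]
grip_width: 0.4
finger_force: 3.6
```

Request:
drive_tool(targets=[[[0,0,0.0015],0],[[0,0,0],0],[[0,0,0],0],[[0,0,0],0]])

```text
t: 2.58
ee_pos: [487.0, 124.1, 160.3]
tcp_rot: [0.707, 0.707, -0.0, 0.0]
force: [-5.0, -3.4, 12.0]
grip_width: 0.4
finger_force: 6.0
```

Request:
drive_tool(targets=[[[0,0,-0.01],0],[[0,0,-0.02],0],[[0,0,-0.02],0],[[0,0,-0.02],0],[[0,0,0],0]])

```text
t: 3.2
ee_pos: [488.3, 124.9, 230.8]
tcp_rot: [0.707, 0.707, 0.002, 0.001]
force: [-0.3, 0.7, 0.0]
grip_width: 0.7
finger_force: 0.0
```

Request:
drive_tool(targets=[[[-0.03,0,0],0],[[-0.05,-0.002,0],0],[[-0.05,-0.002,0],0],[[-0.05,-0.002,0],0],[[-0.05,-0.001,0],0]], grip=100)

```text
t: 3.82
ee_pos: [479.6, -107.0, 228.4]
tcp_rot: [0.707, 0.707, -0.0, -0.0]
force: [0.9, -0.2, -0.2]
grip_width: 48.4
finger_force: 0.0
```

Request:
drive_tool(targets=[[[-0.045,0,0],-0.017],[[-0.021,0,0],0],[[0,0,0],0]])

```text
t: 4.2
ee_pos: [480.0, -172.6, 228.2]
tcp_rot: [0.702, 0.712, -0.0, -0.0]
force: [-0.1, 0.9, -0.4]
grip_width: 78.3
finger_force: 0.0
```

```bash
python3 - <<'E'
from h import *
w=snap('wrist','w2');o=env.get_obs();print(o['ee_pos'],o['force'],o['grip_width'],o['tcp_rot'])
for P in [(-28,-60),(28,-60),(28,60),(-28,60)]:
  c,s=np.cos(.017),np.sin(.017);print(proj(w,[479.8+c*P[0]-s*P[1],-172.1+s*P[0]+c*P[1],44]).round())
E
```

```text
[ 480.00049406 -171.55921502  228.31059909] [-0.00946724  0.73756748  0.23333896] 82.57939033679172 [ 7.01635180e-01  7.12536170e-01 -6.45242361e-05 -5.25553480e-04]
[291. 234.]
[338. 234.]
[340. 129.]
[288. 130.]
```

View pics/w2.png

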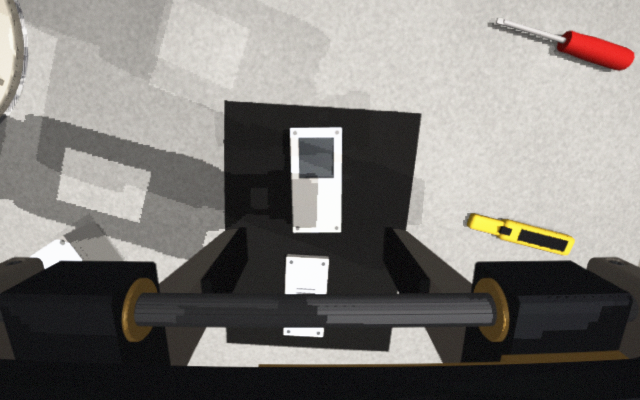

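The housing lies at (291..341, 128..232), within 2 px of the prediction and centred between the open fingers, with the rear cover clear behind it. I descend and grip.

Request:
drive_tool(targets=[[[0,0,0.045],0],[[0,0,0.05],0],[[0,0,0.05],0],[[0,0,0.04],0],[[0,0,0.02],0]])

```text
t: 4.88
ee_pos: [479.0, -169.6, 21.7]
tcp_rot: [0.701, 0.714, -0.001, -0.002]
force: [-0.1, -0.3, 0.6]
grip_width: 92.1
finger_force: 0.0
```

Request:
drive_tool(targets=[[[0,0,0.006],0],[[0,0,0],0]])

```text
t: 5.12
ee_pos: [480.5, -170.9, 18.2]
tcp_rot: [0.701, 0.713, 0.0, -0.0]
force: [0.1, -0.5, 0.3]
grip_width: 92.1
finger_force: 0.0
```

Request:
drive_tool(targets=[[[0,0,0],0],[[0,0,0],0],[[0,0,0],0],[[0,0,0],0],[[0,0,0],0]], grip=30, squeeze=30)

```text
t: 5.75
ee_pos: [480.6, -171.7, 18.4]
tcp_rot: [0.701, 0.713, 0.0, 0.0]
force: [-0.5, 0.8, 5.0]
grip_width: 55.5
finger_force: 30.0
```

Request:
drive_tool(targets=[[[0,0,0],0],[[0,0,0],0],[[0,0,0],0]])

```text
t: 6.12
ee_pos: [480.6, -171.6, 18.4]
tcp_rot: [0.701, 0.713, 0.0, 0.0]
force: [-0.3, -0.0, 5.7]
grip_width: 55.5
finger_force: 30.0
```

Request:
drive_tool(targets=[[[0,0,-0.03],0],[[0,0,-0.05],0],[[0,0,-0.06],0],[[0,0,-0.06],0],[[0,0,-0.04],0]])

```text
t: 6.75
ee_pos: [480.5, -171.6, 260.6]
tcp_rot: [0.701, 0.713, 0.0, 0.001]
force: [0.6, 0.2, -3.0]
grip_width: 55.9
finger_force: 30.0
```

Request:
drive_tool(targets=[[[0.03,0.006,0],0],[[0.045,0.0065,0],0],[[0.05,0.0065,0],0],[[0.05,0.0065,0],0],[[0.05,0.0065,0],0]])

```text
t: 7.38
ee_pos: [508.0, 55.5, 257.6]
tcp_rot: [0.701, 0.713, -0.0, -0.0]
force: [0.4, -0.2, -3.0]
grip_width: 55.9
finger_force: 30.0
```

Request:
drive_tool(targets=[[[0.05,0.0065,0],0],[[0.05,0.0065,0],0],[[0.05,0.0065,0],0],[[0.045,0.0065,0],0],[[0.032,0.0045,0],0]])

```text
t: 8.0
ee_pos: [534.6, 283.3, 257.2]
tcp_rot: [0.701, 0.713, -0.001, -0.0]
force: [0.4, -0.8, -2.3]
grip_width: 55.6
finger_force: 30.0
```

Request:
drive_tool(targets=[[[0,0,0],0.1],[[0,0,0],0.093],[[0,0,0],0],[[0,0,0],0]])

```text
t: 8.5
ee_pos: [534.9, 281.3, 257.7]
tcp_rot: [0.766, 0.643, -0.0, -0.0]
force: [0.2, -0.4, -1.7]
grip_width: 56.0
finger_force: 30.0
```

```bash
python3 - <<'E'
from h import *
w=snap('wrist','w3');o=env.get_obs();print(o['ee_pos'],o['force'],o['grip_width'],o['tcp_rot'])
p=[506.5,232.6,-.176];c,s=np.cos(p[2]),np.sin(p[2])
for P in [(95,160,8),(-95,160,8),(-95,-40,8),(60,125,18),(12,125,18)]:
  print(P,proj(w,[p[0]+c*P[0]-s*P[1],p[1]+s*P[0]+c*P[1],P[2]]).round(1))
E
```

```text
[535.04612835 281.28569076 257.83728177] [ 0.15568843 -0.50267708 -2.99731911] 55.90133838251301 [ 7.66065254e-01  6.42762766e-01 -2.23507495e-04 -5.64141411e-05]
(95, 160, 8) [374.3  91.2]
(-95, 160, 8) [224.   91.2]
(-95, -40, 8) [233.1 240.3]
(60, 125, 18) [346.8 119.4]
(12, 125, 18) [308.5 119.3]
```

View pics/w3.png

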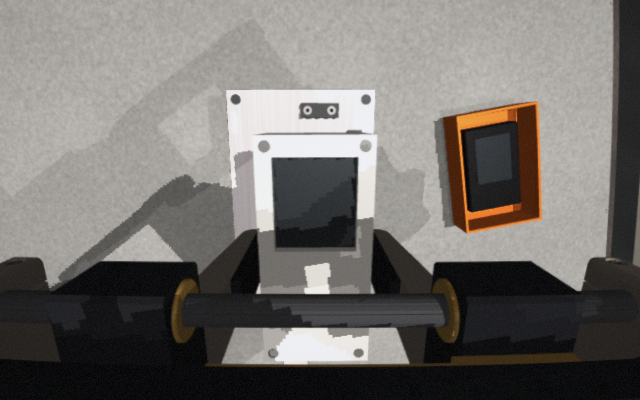

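The nest plate top corners show at (227,91) and (375,90) against a prediction of (224,91) and (374,91), so the yaw is right. The held housing is square to the plate, with its window towards the stop. I lower it.

Request:
drive_tool(targets=[[[0,0,0.04],0],[[0,0,0.05],0],[[0,0,0.055],0],[[0,0,0.05],0],[[0,0,0.03],0]])

```text
t: 9.18
ee_pos: [534.0, 280.7, 30.5]
tcp_rot: [0.766, 0.643, -0.001, -0.0]
force: [-0.3, -0.1, -1.6]
grip_width: 55.8
finger_force: 30.0
```

Request:
drive_tool(targets=[[[0,0,0.003],0],[[0,0,0.003],0],[[0,0,0],0],[[0,0,0],0]])

```text
t: 9.68
ee_pos: [535.9, 281.9, 28.3]
tcp_rot: [0.766, 0.642, 0.001, 0.0]
force: [0.1, 0.2, -2.4]
grip_width: 55.7
finger_force: 30.0
```

Request:
drive_tool(targets=[[[0,0,0.002],0],[[0,0,0.001],0],[[0,0,0.001],0],[[0,0,0],0]])

```text
t: 10.18
ee_pos: [535.3, 281.6, 24.4]
tcp_rot: [0.766, 0.642, 0.0, 0.0]
force: [-4.6, -2.4, 12.3]
grip_width: 55.8
finger_force: 30.0
```

Request:
drive_tool(targets=[[[0.003,0,-0.0005],0],[[0.003,0,0],0],[[0.003,0,0],0],[[0.001,0,0],0],[[0,0,0],0]])

```text
t: 10.8
ee_pos: [537.6, 291.5, 24.4]
tcp_rot: [0.766, 0.642, 0.0, 0.0]
force: [-0.9, -3.4, 7.7]
grip_width: 56.0
finger_force: 30.0
```

Request:
drive_tool(targets=[[[0.001,0,0],0],[[0,0,0],0]])

```text
t: 11.05
ee_pos: [537.7, 292.4, 24.4]
tcp_rot: [0.766, 0.642, 0.0, 0.0]
force: [-1.0, -3.2, 7.9]
grip_width: 55.9
finger_force: 30.0
```

Request:
drive_tool(targets=[[[0.001,0,0],0],[[0,0,0],0]])

```text
t: 11.3
ee_pos: [537.9, 293.4, 24.4]
tcp_rot: [0.766, 0.642, 0.0, 0.0]
force: [-0.9, -2.6, 6.8]
grip_width: 55.6
finger_force: 30.0
```

Request:
drive_tool(targets=[[[0.001,0,0],0],[[0,0,0],0]])

```text
t: 11.55
ee_pos: [537.9, 293.8, 24.4]
tcp_rot: [0.766, 0.642, 0.0, 0.001]
force: [-1.0, -5.4, 9.6]
grip_width: 55.9
finger_force: 30.0
```

Request:
drive_tool(targets=[[[0,0.003,0],0],[[0,0.003,0],0],[[0,0.003,0],0],[[0,0.001,0],0],[[0,0,0],0]])

```text
t: 12.18
ee_pos: [546.4, 292.3, 24.4]
tcp_rot: [0.766, 0.642, -0.001, -0.0]
force: [-6.6, -3.1, 12.8]
grip_width: 55.7
finger_force: 30.0
```

Request:
drive_tool(targets=[[[0,0.001,0],0],[[0,0,0],0]])

```text
t: 12.42
ee_pos: [547.4, 292.1, 24.5]
tcp_rot: [0.766, 0.642, -0.001, -0.0]
force: [-7.1, -2.8, 12.7]
grip_width: 56.0
finger_force: 30.0
```

Request:
drive_tool(targets=[[[0,0.001,0],0],[[0,0,0],0]])

```text
t: 12.68
ee_pos: [548.3, 291.9, 24.4]
tcp_rot: [0.766, 0.642, -0.001, -0.0]
force: [-7.8, -2.5, 13.6]
grip_width: 55.7
finger_force: 30.0
```

Request:
drive_tool(targets=[[[0,0.001,-0.0003],0],[[0,0,0],0]])

```text
t: 12.92
ee_pos: [549.5, 291.7, 24.5]
tcp_rot: [0.766, 0.642, -0.001, -0.0]
force: [-5.5, -2.6, 10.3]
grip_width: 55.7
finger_force: 30.0
```

Request:
drive_tool(targets=[[[0,0.001,0],0],[[0,0,0],0]])

```text
t: 13.18
ee_pos: [549.7, 291.7, 24.5]
tcp_rot: [0.767, 0.642, -0.001, -0.001]
force: [-9.2, -1.3, 11.9]
grip_width: 55.6
finger_force: 30.0
```

Request:
drive_tool(targets=[[[0.001,0.0005,0],0],[[0,0,0],0]])

```text
t: 13.42
ee_pos: [549.7, 291.8, 24.4]
tcp_rot: [0.766, 0.642, -0.002, -0.001]
force: [-10.5, -5.0, 14.7]
grip_width: 56.0
finger_force: 30.0
```

Request:
drive_tool(targets=[[[0.001,0.001,0],0],[[0,0,0],0],[[0,0,0],0]])

```text
t: 13.8
ee_pos: [549.7, 291.9, 24.3]
tcp_rot: [0.766, 0.642, -0.004, -0.001]
force: [-13.2, -7.6, 18.8]
grip_width: 55.7
finger_force: 30.0
```

Request:
drive_tool(targets=[[[0.001,0.0005,-0.0007],0],[[0.0005,0,0],0],[[0,0,0],0],[[0,0,0],0]])

```text
t: 14.3
ee_pos: [549.8, 291.9, 24.4]
tcp_rot: [0.766, 0.642, -0.005, -0.0]
force: [-13.9, -11.8, 15.7]
grip_width: 55.8
finger_force: 30.0
```

```bash
python3 - <<'E'
from fit import *
a=snap('scene','s1');d=snap('side','d1');o=env.get_obs();print(o['t'],o['ee_pos'],o['force'],o['tcp_rot'],o['joint_vel'].round(4) if hasattr(o['joint_vel'],'round') else o['joint_vel'])
def cr(c,P):
    u,v=proj(c,P).astype(int);u=min(max(u-50,0),540);v=min(max(v-60,0),280);print(u,v)
    return cv2.resize(c['img'][v:v+120,u:u+100],None,fx=4,fy=4,interpolation=cv2.INTER_CUBIC)
cv2.imwrite('pics/c3.png',np.hstack([cr(a,[549,291,40]),cr(d,[549,291,60])])[:,:,::-1])
E
```

```text
14.4 [549.77871824 291.9463745   24.35918218] [-14.10423039 -12.07236726  16.59969327] [ 7.66277337e-01  6.42491652e-01 -4.82889473e-03 -4.48666141e-04] [-0.0004  0.0006 -0.0003  0.0002 -0.0015  0.0002]
389 212
210 91
```

View pics/c3.png

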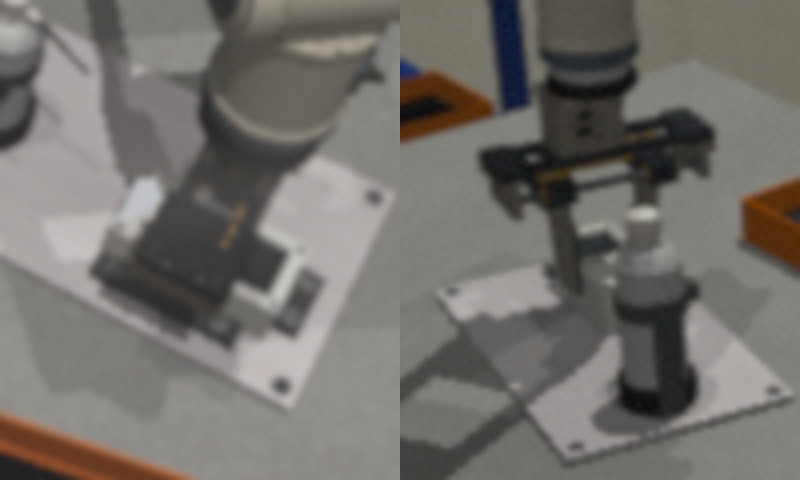

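In the scene crop the housing end meets the stop at about (300,290) and its long side runs along the fence, with the window end outward. The can is untouched and its cap is up. Both wrist force components are over 10 N, so I hand the job in.

```bash
python3 -c "
from rig import env
print(env.finish_job())"
```

```text
the job is handed in; nothing more can be done
None
```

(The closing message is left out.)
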